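Stake the movement plate

TASK

On the watchmaker's bench stand two staking stands, each with a sprung steel punch. Take the brass mallet by its handle and, holding it, knock the punch of the stand that holds the round brass plate all the way down with a brisk blow of the mallet head, not a slow push; keep your fingers off that stand and do not press the empty stand's punch. Then lay the mallet back as it was, handle in the notch of its rest and head standing on the bench, with the punch sprung back up.

Things in the scene. Friction and masses are not known exactly. Their poses are not given: they have to be found in the camera images.
- mallet: Brass-headed mallet, 0.15-0.26 kg. Origin: centre of the lower face of its upright head (cylinder 32 mm across, 68 mm tall, flat faces), which stands on the bench; z up. Level wooden handle, 14 mm wide, 16 mm tall, centre line 34 mm above the lower face, runs to its own -x, ending 172 mm from the head's axis. Grip it 60 mm from that axis, fingers closing across.
- rest: Fixed wooden rest under the mallet's handle, 22 mm (x) by 56 mm (y). Notch along x, 40 mm wide, floor 26 mm and cheeks 46 mm above the bench. Origin: on the bench under the notch's middle. The mallet starts with its handle in the notch along x and its head 120 mm away in the rest's +x.
- stand: The loaded staking stand, fixed: a C-frame with dark base 90 mm (x) by 120 mm (y), column on its +y side, grey arm 26 mm wide, top 100 mm above the bench. Under the arm a black holder with the round brass movement plate (52 mm across), both wider than the arm. Origin: on the bench under the punch; z up.
- punch_cap (a point): Middle of the top of the loaded stand's steel punch cap: flat, 24 mm across, 128 mm above the bench when up; it is the stand's highest point. Sinks with the punch.
- punch (a joint): How far the loaded stand's punch is pushed down, m: 0 up, 0.014 on its stop; 0.011 or more counts as all the way down. The spring resists with 2.5 N at the top and 8 N at the stop and brings it back by itself. A brisk blow moves it at more than 0.03 m/s.
- spare_cap (a point): The same point of the other stand's punch, which must not be pressed. That stand is identical, same height, but empty: only a bare steel stub 20 mm across under its arm.
Things that resemble listed ones, but are neither listed nor needed, are in the scene too. There is more than one size of the mallet; the job needs the smaller.

How it is judged:
On the way, in this order (a step that is already met when the one before it is completed fails the run):
1. the mallet is lifted off the bench (its lower face more than 40 mm up) (height (world z) of mallet above 0.04 m), for 0.1 s.
2. the loaded stand's punch, 1 mm or more down, is moving down faster than 0.03 m/s while the fingers hold the mallet (value of joint punch above 0.001 m and velocity of joint punch above 0.03 m/s and contact force between the fingers and mallet above 1 N).
3. the blow ends with the held mallet having the loaded stand's punch all the way down (11 mm or more of 14) (value of joint punch above 0.011 m and contact force between mallet and stand above 1 N and contact force between the fingers and mallet above 1 N and velocity of joint punch below 0.03 m/s).
At the end, for the whole second after the job is handed in: The loaded stand's punch is up again (less than 2 mm down); the mallet lies still and level (within 5 degrees) with its head standing on the bench, 80 to 150 mm from the rest's origin along the rest's x axis and within 50 mm sideways, handle in the notch (value of joint punch below 0.002 m and height (world z) of mallet below 0.006 m and angle between mallet's own z axis and vertical below 0.09 rad and x of mallet in the frame of rest between 0.08 and 0.15 m and y of mallet in the frame of rest between -0.05 and 0.05 m and linear speed of mallet below 0.02 m/s); the robot touches nothing.
It fails at once if the empty stand's punch is pressed down more than 4 mm (z of spare_cap in the frame of rest below 0.124 m).
It fails at once if the fingers press on the loaded stand's punch or its stand (over 2 N) (contact force between the fingers and stand above 2 N).
It also fails if it takes over 54 s, if anything falls off the work surface, if the arm or the gripper's body presses on something with over 40 N, if the wrist force passes 120 N, or if a joint passes its speed limit or range.

ROBOT

A 6-joint arm with a two-finger parallel gripper is mounted at the origin on the work surface. World frame = base frame: x ahead of the robot, y to its left, z up, the work surface at z = 0. Lengths are in m, angles in rad, forces in N, time in s.
With the tool pointing down it reaches from about 0.35 to 0.775 m from the base axis. Payload 7.3 kg.
Tool frame: the origin (TCP) lies on the mounting face of the last link; the fingertips stand 178 mm ahead of it and the grasp point (between the pads) lies 159 mm ahead of it (robot.grip_depth is the distance from the TCP to the grasp point, in m); z points along the fingers, y is the line along which they close (so a half turn about z gives the same grasp; the last joint's range is limited). The gripper opens to 92 mm and grips with 3 to 60 N. Pads are 19 mm wide; open, the fingers measure 130 mm over their backs; the gripper's body (75 mm by 190 mm) begins 47 mm behind the grasp point.
Start: joints at [1.043, 0.342, 1.524, -0, 1.275, -0.146], TCP at [0.196, 0.487, 0.405] pointing down, gripper open.
Joint ranges: [-2.53, 2.53], [-0.77, 2.02], [0.04, 2.7], [-1, 4.14], [0.28, 2.66], [-3.11, 3.11]. Speed limits (rad/s): [2.57, 2.57, 3.14, 3.14, 3.14, 3.14].

INTERFACE

Orientations are given as [roll, pitch, yaw] about the fixed x, y, z axes, in that order (R = Rz(yaw) Ry(pitch) Rx(roll)).
In Python, from cell import observe, cams, robot, models gives the robot as it stands.
- The arm moves only by the shell command python3 -m jog 'ROWS' [FORCE]. ROWS is JSON, a list of rows, each a list of 3 entries, a list of its own where there are three numbers: the shift along the tool's x, y, z each as a share of 0.4 m, from -1 to 1, then the turn about the tool's z as a share of pi rad, from -1 to 1, then the closure, from 0 (fully open) to 1 (shut). In form: [[[x, y, z], turn, jaw], ...]. A call has 1 to 12 rows; each row is the pose to reach, as a shift and turn from the pose commanded when the call began, along the tool's axes at that moment, turning the shorter way round; what a row does not reach only later rows make up. A row lasts 1/8 s, in which the tool goes at most 62.5 mm and 10.7 degrees, less where a joint would pass 70% of its speed; a pose out of reach is approached as far as the arm can. A call with a number of a shift or a turn outside -1 to 1 is refused whole. A call with a gripper value outside its range is refused whole. The fingers move at their own pace and stop on an object; FORCE is the grip in N (left out, the last holds). Time passes only in rows, so rows that repeat a pose let the fingers close. It gives the time, the measured TCP pose, the force, the opening and the grip force at its end, in the units of the state.
- observe(): the state, without advancing time (a new reading comes with each control period).
- cams.read_camera(name): name is "scene" or "top"; returns the picture (400x640x3 uint8, red, green, blue); there is no depth.
- cams.camera_model(name): a dict with "camera_matrix" (3x3 intrinsics, pixels), "pose" (4x4, takes a point from camera to world coordinates). Camera axes: x right, y down, z forward; pixel columns grow to the right and rows downward; lengths in m; the calibration is good to about 2 mm. A picture is of the moment at which its call begins. camera_model takes no time and is no camera call.
- robot.hand_in(): hands the job in; it is judged then, once.
Trained networks look in the newest picture that a camera, given by its name, has taken for a name from the list of things; names that differ only in an ending like _2 or _b are one class to them, and where a whole thing is asked for, a point or a joint stands for the part that bears it (a point fixed in the world has none). Each returns a list of dicts, best first, with "confidence" (0 to 1); they miss things now and then, are a little off and sometimes report something else, mostly with a low value. They report only what shows in the picture. A call takes as long as a camera call. They do not tell look-alikes from the thing itself.
- models.find_in(target, camera): "position" ([x, y, z] in m, in world coordinates, good to about 4 mm: the middle of the surface that is visible of it).
- models.pinpoint(target, camera): "position" ([x, y, z] in m, in world coordinates, good to about 4 mm: a listed point, or the origin of a listed thing).
The state is a dict: "time": time; "qpos": joint angles; "qvel": joint speeds; "joint_efforts": joint torques, N m; "tool_pos": TCP position; "tool_rot": TCP orientation; "contact_force": force on the tool from outside, world axes, zero at the start; "torque": the same for the moment, N m; "opening": finger opening in m; "grip_force": force on a finger pad.
Only numpy, scipy, OpenCV 4.12 (cv2) and the standard library are available. Lean on these libraries where they do the work, as an engineer would, in place of code of your own. Each camera call takes 0.05 s, during which the arm holds its last target. There are 200 camera calls.

## Working session

There is one attempt and no reset: what is moved stays moved. The work goes in short steps, Python scripts to look and compute and a shell command to move; the robot and the scene stay as the last step left them, time stands still between calls to the robot, and variables do not carry over. Pictures are saved under pics/ and viewed, at most 10 in all, crops included, and the job is handed in when it is done.

```bash
mkdir -p pics; ls; python3 - <<'E'
from cell import observe, cams, robot, models
import cv2, numpy as np
np.set_printoptions(precision=4,suppress=True)
for c in("scene","top"):
    cv2.imwrite(f"pics/{c}0.png",cams.read_camera(c)[:,:,::-1])
    m=cams.camera_model(c);print(c,np.array(m["camera_matrix"]),np.array(m["pose"]))
    for t in("mallet","rest","stand","punch_cap","spare_cap"):
        for r in models.pinpoint(t,c): print(c,t,np.round(r["position"],4),round(r["confidence"],2))
s=observe();print(s["time"],s["tool_pos"],s["tool_rot"],s["contact_force"],s["opening"])
E
```

```text
pics
scene [[398.4834   0.     318.6749]
 [  0.     398.4834 199.3777]
 [  0.       0.       1.    ]] [[ 0.6831  0.555  -0.4747  0.8184]
 [ 0.7303 -0.5156  0.4481 -0.4675]
 [ 0.004  -0.6528 -0.7576  0.8204]
 [ 0.      0.      0.      1.    ]]
scene mallet [ 0.1504 -0.3929  0.024 ] 0.97
scene mallet [ 0.5585 -0.2599  0.0014] 0.75
scene stand [0.4846 0.0545 0.0005] 0.64
scene punch_cap [0.4842 0.0475 0.1251] 0.43
scene spare_cap [0.5432 0.298  0.127 ] 0.58
top [[393.0556   0.     313.5397]
 [  0.     393.0556 197.1366]
 [  0.       0.       1.    ]] [[-0.023  -0.9926  0.1188  0.2475]
 [-0.9997  0.0218 -0.0114 -0.0316]
 [ 0.0087 -0.1191 -0.9928  1.25  ]
 [ 0.      0.      0.      1.    ]]
top mallet [ 0.5613 -0.2602 -0.0024] 0.85
top mallet [ 0.1504 -0.3854  0.0224] 0.83
top rest [ 0.4431 -0.2296 -0.0019] 0.62
top stand [0.4844 0.0503 0.0003] 0.65
top stand [ 0.5587 -0.2603  0.0009] 0.46
top punch_cap [0.4834 0.0526 0.131 ] 0.63
top spare_cap [0.5412 0.2964 0.1282] 0.57
0.6 [0.1956 0.4872 0.4047] [3.1415 0.     2.7598] [-0.4526 -0.1243 -0.565 ] 0.09229258065605514
```

View pics/scene0.png

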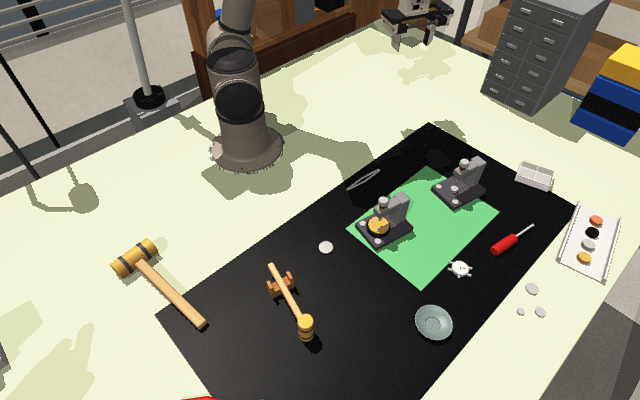

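View pics/top0.png

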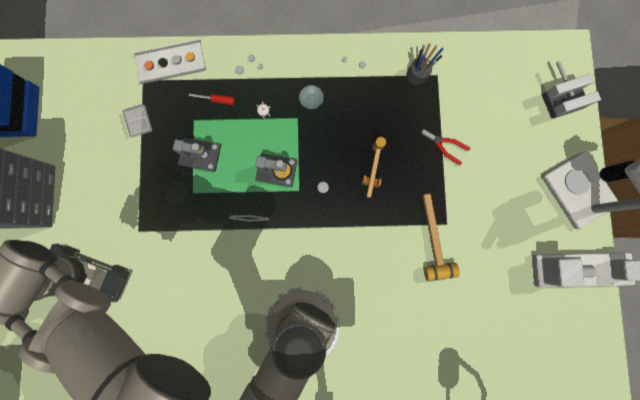

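The scene picture shows the small mallet with its head at (306,327) and handle over the rest at (282,288). The loaded stand with the brass plate is at (380,222) and the empty one at (460,185). The top view shows the head at (380,143), handle end at (370,196), loaded stand at (278,170), and the big mallet on the pale bench. Next I'll zoom in for triangulation.

```bash
python3 - <<'E'
import cv2, numpy as np
s=cv2.imread("pics/scene0.png");t=cv2.imread("pics/top0.png")
def c(im,x,y,w,h,k=5):
    return cv2.resize(im[y:y+h,x:x+w],None,fx=k,fy=k,interpolation=cv2.INTER_CUBIC)
a=c(s,255,255,80,100,3*1);b=c(s,255,255,80,60)
A=c(s,258,258,80,60);A=cv2.resize(s[255:345,250:330],(400,450),interpolation=2)
B=cv2.resize(t[130:205,340:405],(400,450),interpolation=2) if 0 else c(t,330,125,80,75)
left=cv2.vconcat([A[:300*450//450]]) 
M=np.zeros((600,800,3),np.uint8)
def put(im,x,y,w,h,px,py,k): 
    M[py:py+h*k,px:px+w*k]=c(im,x,y,w,h,k)
put(s,260,257,66,90,0,0,4)      # mallet scene 264x360
put(t,350,130,50,75,270,0,4.0.__int__()) # 200x300
put(s,350,185,70,70,480,0,4)    # stand scene 280
put(t,250,148,55,45,480,290,5)  # stand top 275x225
put(t,170,130,55,45,200,370,5)
cv2.imwrite("pics/m.png",M)
E
```

```text
(no output)
```

View pics/m.png

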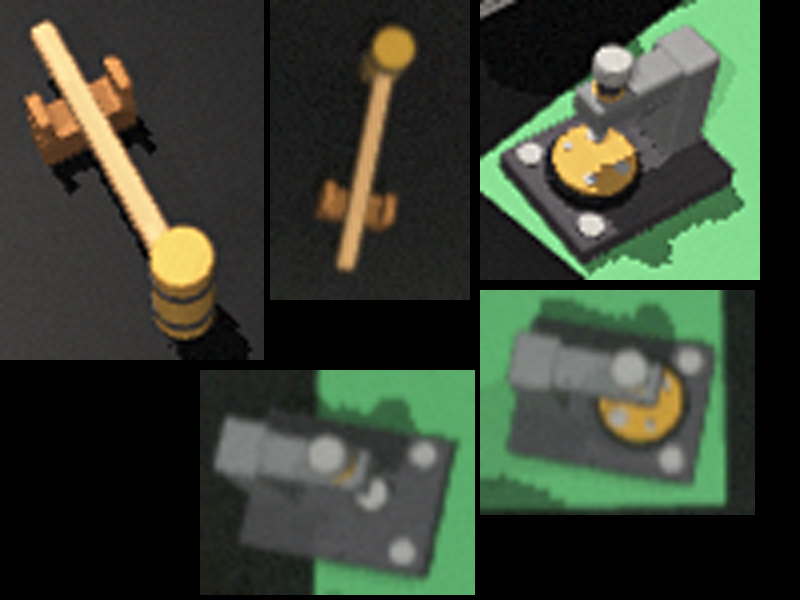

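The zoom shows the head top at scene (305.4,320.6) and top (380.4,141.6), and the cap at scene (382.9,198.9) and top (279.4,163.2). The stand with the brass plate is confirmed as the one near y≈0.05.

```bash
cat > h.py <<'E'
from cell import observe, cams, robot, models
import cv2, numpy as np
np.set_printoptions(precision=4,suppress=True)
def P(c):
    m=cams.camera_model(c);return np.array(m["camera_matrix"])@np.linalg.inv(np.array(m["pose"]))[:3]
def tri(a,b):
    X=cv2.triangulatePoints(P("scene"),P("top"),np.array(a,float),np.array(b,float))[:,0];return X[:3]/X[3]
def ray(c,p,z):
    m=cams.camera_model(c);T=np.array(m["pose"]);d=T[:3,:3]@np.linalg.inv(np.array(m["camera_matrix"]))@[p[0],p[1],1]
    return T[:3,3]+d*(z-T[2,3])/d[2]
E
python3 - <<'E'
from h import *
for n,a,b,z in(("head",(305.4,320.6),(380.4,141.6),.068),("end",(270.1,263.1),(368.6,196.4),.042),("cap",(382.9,198.9),(279.4,163.2),.128),("rest",(280.1,282.6),(371.6,181.4),.036)):
    print(n,tri(a,b),ray("scene",a,z),ray("top",b,z))
# re-detect twice
for t in("mallet","rest","punch_cap"):
  for c in("scene","top"):
    for i in range(2):
      cams.read_camera(c)
      print(t,c,[np.round(r["position"],3).tolist() for r in models.pinpoint(t,c) if r["confidence"]>.3])
print(observe()["time"])
E
```

```text
head [ 0.5583 -0.2562  0.0634] [ 0.5599 -0.2575  0.068 ] [ 0.557  -0.2554  0.068 ]
end [ 0.3916 -0.2165  0.0366] [ 0.3949 -0.2178  0.042 ] [ 0.3906 -0.2162  0.042 ]
cap [0.4834 0.0523 0.1267] [0.484  0.0512 0.128 ] [0.4832 0.0523 0.128 ]
rest [ 0.4406 -0.229   0.0267] [ 0.4457 -0.2309  0.036 ] [ 0.4384 -0.2284  0.036 ]
mallet scene [[0.56, -0.262, 0.005], [0.148, -0.392, 0.023]]
mallet scene [[0.557, -0.26, 0.001], [0.15, -0.391, 0.025]]
mallet top [[0.559, -0.259, -0.0], [0.151, -0.384, 0.026]]
mallet top [[0.559, -0.26, 0.002], [0.152, -0.386, 0.023]]
rest scene [[0.443, -0.232, -0.001]]
rest scene [[0.439, -0.231, -0.002]]
rest top [[0.445, -0.228, -0.0]]
rest top [[0.44, -0.229, 0.001]]
punch_cap scene [[0.483, 0.046, 0.128], [0.484, 0.054, -0.002]]
punch_cap scene []
punch_cap top [[0.483, 0.057, 0.129]]
punch_cap top [[0.484, 0.054, 0.129]]
1.8
```

```bash
cat >> h.py <<'E'
from scipy.spatial.transform import Rotation as Ro
def shares(p,yaw_deg,cur=None):
    s=observe();R=Ro.from_euler("xyz",s["tool_rot"]).as_matrix()
    d=R.T@(np.array(p)-s["tool_pos"])/0.4
    dy=(yaw_deg-np.degrees(s["tool_rot"][2])+180)%360-180
    print("shift",d,"turn",-dy/180)
E
python3 - <<'E'
from h import *
shares([.42,.12,.38],166.2); shares([.5007,-.2447,.30],166.2)
E
```

```text
shift [-0.8627 -0.6429  0.0618] turn -0.04486220546708621
shift [-1.3896 -1.4139  0.2617] turn -0.04486220546708621
```

```bash
python3 -m jog '[[[-0.1,-0.08,0],-0.01,0],[[-0.22,-0.17,0],-0.02,0],[[-0.34,-0.26,0.02],-0.03,0],[[-0.46,-0.35,0.03],-0.045,0],[[-0.58,-0.43,0.05],-0.045,0],[[-0.7,-0.52,0.06],-0.045,0],[[-0.8,-0.6,0.06],-0.045,0],[[-0.863,-0.643,0.062],-0.045,0],[[-0.863,-0.643,0.062],-0.045,0]]' 
python3 - <<'E'
from h import *
shares([.5007,-.2447,.28],166.2)
E
```

```text
time: 2.92
tool_pos: [0.421, 0.1184, 0.3799]
tool_rot: [3.142, 0.0, 2.898]
contact_force: [-0.8, 0.3, -0.2]
opening: 0.0917
grip_force: 0.0
shift [-0.4125 -0.8327  0.2498] turn -0.0009989854954153227
```

```bash
python3 -m jog '[[[-0.05,-0.1,0],-0.001,0],[[-0.11,-0.22,0.03],-0.001,0],[[-0.17,-0.34,0.07],-0.001,0],[[-0.23,-0.46,0.11],-0.001,0],[[-0.29,-0.58,0.16],-0.001,0],[[-0.35,-0.7,0.21],-0.001,0],[[-0.4,-0.8,0.25],-0.001,0],[[-0.412,-0.833,0.25],-0.001,0],[[-0.412,-0.833,0.25],-0.001,0],[[-0.412,-0.833,0.25],-0.001,0]]' 
python3 - <<'E'
from h import *
shares([.5007,-.2447,.193],166.2)
for c in("scene","top"):
    im=cams.read_camera(c)[:,:,::-1]
    x,y=((200,200) if c=="scene" else (320,90))
    cv2.imwrite(f"pics/{c}1.png",cv2.resize(im[y:y+150,x:x+200],None,fx=3,fy=3,interpolation=2))
E
```

```text
time: 4.18
tool_pos: [0.5009, -0.2413, 0.2805]
tool_rot: [3.141, 0.0, 2.906]
contact_force: [0.9, -0.7, -0.7]
opening: 0.0917
grip_force: 0.0
shift [-0.0014 -0.0085  0.2189] turn 0.0015926206928028818
```

View pics/scene1.png

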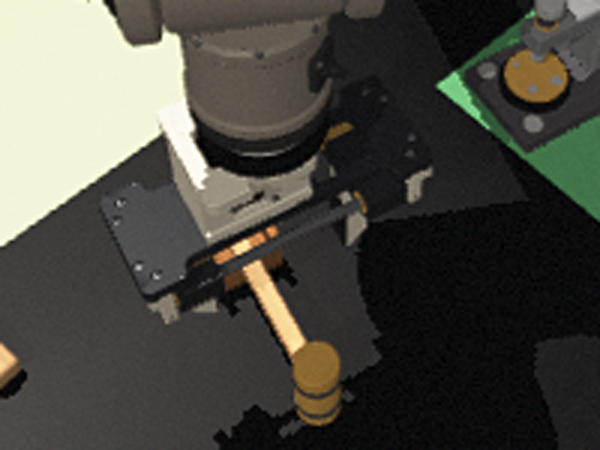

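The crop shows the open fingers straddling the handle, with the head at crop (318,385) ahead of the gripper and the rest at (245,270) behind it. I'll descend and grip.

```bash
python3 -m jog '[[[0,0,0.05],0,0],[[0,0,0.12],0,0],[[0,0,0.18],0,0],[[0,0,0.21],0,0],[[0,0,0.219],0,0],[[0,0,0.219],0,0],[[0,0,0.219],0,0.6],[[0,0,0.219],0,1],[[0,0,0.219],0,1],[[0,0,0.219],0,1],[[0,0,0.219],0,1],[[0,0,0.219],0,1]]' 58
```

```text
time: 5.78
tool_pos: [0.5008, -0.2429, 0.1923]
tool_rot: [3.141, -0.0, 2.904]
contact_force: [-1.0, 0.3, 0.6]
opening: 0.0366
grip_force: 0.0
```

Still closing; I'll wait.

```bash
python3 -m jog '[[[0,0,0],0,1],[[0,0,0],0,1],[[0,0,0],0,1],[[0,0,0],0,1],[[0,0,0],0,1],[[0,0,0],0,1]]' 58
```

```text
time: 6.52
tool_pos: [0.5008, -0.2429, 0.1923]
tool_rot: [3.142, 0.0, 2.904]
contact_force: [-0.1, 0.1, -0.7]
opening: 0.0136
grip_force: 58.0
```

```bash
python3 -m jog '[[[0,0,-0.03],0,1],[[0,0,-0.1],0,1],[[0,0,-0.2],0,1],[[0,0,-0.3],0,1],[[0,0,-0.38],0,1],[[0,0,-0.42],0,1],[[0,0,-0.43],0,1],[[0,0,-0.43],0,1]]' 58
python3 - <<'E'
from h import *
im={}
for c in("scene","top"):
    im[c]=cams.read_camera(c)[:,:,::-1]
    print([(np.round(r["position"],4),round(r["confidence"],2)) for r in models.pinpoint("mallet",c)])
M=np.hstack([cv2.resize(im["scene"][170:320,230:330],None,fx=4,fy=4,interpolation=2),cv2.resize(im["top"][90:240,340:440],None,fx=4,fy=4,interpolation=2)])
cv2.imwrite("pics/lift.png",M)
s=observe();print(s["contact_force"],s["torque"],s["tool_pos"])
E
```

```text
time: 7.52
tool_pos: [0.5006, -0.2428, 0.3641]
tool_rot: [3.141, -0.0, 2.904]
contact_force: [-0.6, 0.1, -2.1]
opening: 0.0134
grip_force: 58.0
[(array([ 0.5554, -0.2598,  0.1723]), 0.69), (array([ 0.1465, -0.3891,  0.0263]), 0.58), (array([ 0.4852,  0.0553, -0.0002]), 0.44)]
[(array([ 0.1521, -0.3838,  0.0236]), 0.63), (array([0.4855, 0.0495, 0.0017]), 0.28)]
[-0.2862 -0.3396 -1.6316] [0.0708 0.0512 0.0337] [ 0.5007 -0.2429  0.3634]
```

View pics/lift.png

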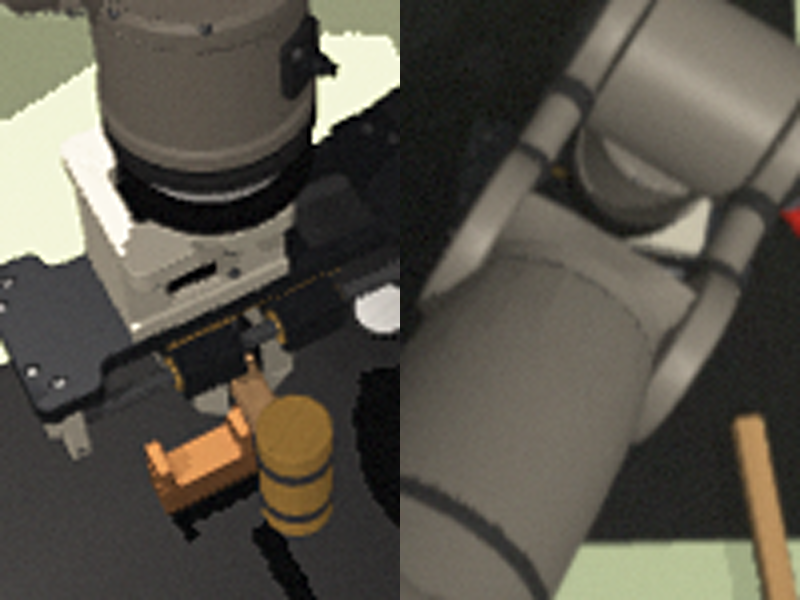

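The left crop shows the mallet level in the gripper, its head top at crop (296,424), with the empty rest behind it at (205,460). I'll carry it over the loaded punch.

```bash
python3 - <<'E'
from h import *
print(ray("scene",(303.6,275.6),.239))
y=np.degrees(observe()["tool_rot"][2]); print(y)
shares([.425,.0666,.3635],166.4)
E
```

```text
[ 0.5586 -0.2555  0.239 ]
166.40055317600533
shift [0.3659 0.7075 0.0008] turn 3.073200029588305e-06
```

```bash
python3 -m jog '[[[0.02,0.04,0],0,1],[[0.06,0.12,0],0,1],[[0.11,0.21,0],0,1],[[0.16,0.31,0],0,1],[[0.22,0.42,0],0,1],[[0.27,0.52,0],0,1],[[0.31,0.6,0],0,1],[[0.345,0.67,0],0,1],[[0.366,0.707,0],0,1],[[0.366,0.707,0],0,1],[[0.366,0.707,0],0,1],[[0.366,0.707,0],0,1]]' 58
python3 - <<'E'
from h import *
im={}
for c in("scene","top"):
    im[c]=cams.read_camera(c)[:,:,::-1]
    print([(np.round(r["position"],4),round(r["confidence"],2)) for r in models.pinpoint("mallet",c)])
M=np.hstack([cv2.resize(im["scene"][130:280,320:450],None,fx=4,fy=4,interpolation=2),cv2.resize(im["top"][110:260,240:310],None,fx=4,fy=4,interpolation=2)])
cv2.imwrite("pics/over.png",M)
s=observe();print(s["tool_pos"],s["tool_rot"])
shares([.425,.0666,.3635],166.4)
E
```

```text
time: 9.22
tool_pos: [0.4251, 0.0659, 0.3643]
tool_rot: [3.142, -0.0, 2.903]
contact_force: [0.6, 0.4, -1.6]
opening: 0.0135
grip_force: 58.0
[(array([ 0.1468, -0.3898,  0.0263]), 0.76), (array([0.4816, 0.0508, 0.1729]), 0.64)]
[(array([ 0.1533, -0.3841,  0.0239]), 0.83), (array([0.5408, 0.2981, 0.1283]), 0.28)]
[0.4251 0.066  0.3643] [ 3.1416 -0.0001  2.9035]
shift [0.0006 0.0015 0.0019] turn -0.00023065023997080264
```

View pics/over.png

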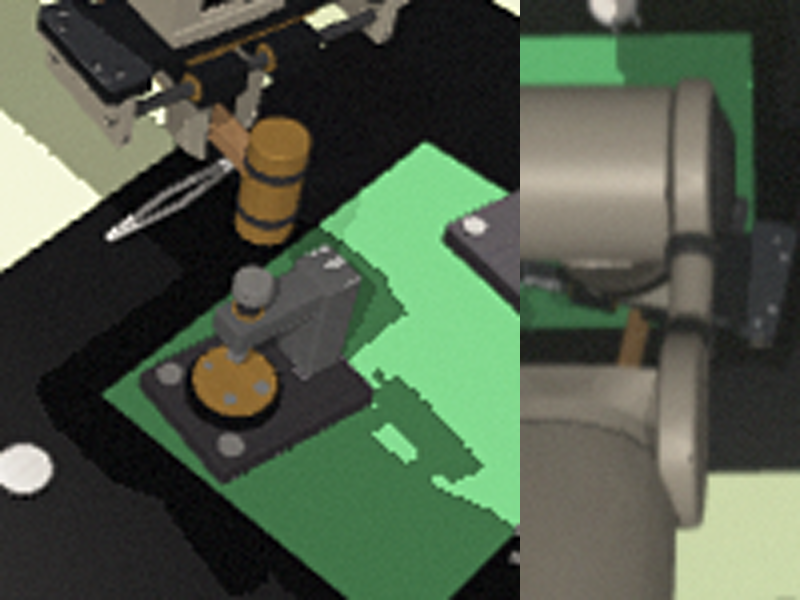

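The crop shows the mallet head (bottom at (262,230)) directly above the cap (253,280), agreeing with the measured pose. Now the blow.

```bash
python3 -m jog '[[[0,0,0.01],0,1],[[0,0,0.045],0,1],[[0,0,0.095],0,1],[[0,0,0.145],0,1],[[0,0,0.145],0,1],[[0,0,0.145],0,1],[[0,0,0.145],0,1]]' 58
python3 - <<'E'
from h import *
s=observe();print(s["tool_pos"],s["contact_force"],s["torque"])
im=cams.read_camera("scene")[:,:,::-1]
cv2.imwrite("pics/blow.png",cv2.resize(im[140:260,330:440],None,fx=5,fy=5,interpolation=2))
E
```

```text
time: 10.3
tool_pos: [0.4248, 0.0664, 0.3069]
tool_rot: [3.142, 0.0, 2.904]
contact_force: [-4.1, 0.2, 4.7]
opening: 0.0139
grip_force: 58.0
[0.4248 0.0664 0.3069] [-4.0891  0.1604  4.695 ] [-0.0719  0.5721 -0.0862]
```

View pics/blow.png

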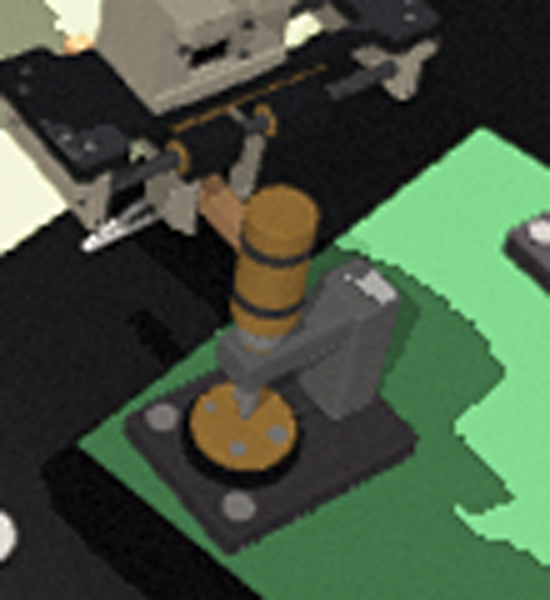

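The picture shows the head squarely on the cap with the punch collar well down (crop (265,335)). The force of about 6.6 N puts it near 11 mm, so I'll press slightly further until the stop shows in the force.

```bash
python3 -m jog '[[[0,0,0.004],0,1],[[0,0,0.008],0,1],[[0,0,0.008],0,1],[[0,0,0.008],0,1]]' 60
python3 - <<'E'
from h import *
s=observe();print(s["tool_pos"],s["contact_force"],s["torque"])
E
```

```text
time: 10.85
tool_pos: [0.4248, 0.0664, 0.304]
tool_rot: [3.141, 0.001, 2.904]
contact_force: [-6.4, 1.4, 9.5]
opening: 0.0132
grip_force: 60.0
[0.4248 0.0664 0.304 ] [-6.4385  1.3729  9.5181] [-0.0941  0.7569 -0.064 ]
```

On the stop (11 N total). Lift off and carry back.

```bash
python3 -m jog '[[[0,0,-0.03],0,1],[[0,0,-0.08],0,1],[[0,0,-0.13],0,1],[[0,0,-0.16],0,1],[[0,0,-0.165],0,1],[[0,0,-0.165],0,1]]' 60
python3 - <<'E'
from h import *
s=observe();print(s["tool_pos"],s["contact_force"],s["torque"])
shares([.5008,-.2429,.365],166.4)
im=cams.read_camera("scene")[:,:,::-1]
cv2.imwrite("pics/up.png",cv2.resize(im[130:260,330:440],None,fx=4,fy=4,interpolation=2))
E
```

```text
time: 11.6
tool_pos: [0.4249, 0.0663, 0.3687]
tool_rot: [-3.142, -0.001, 2.904]
contact_force: [-0.5, 0.1, -1.5]
opening: 0.0132
grip_force: 60.0
[0.4249 0.0663 0.3687] [-0.5073  0.0948 -1.4674] [0.0253 0.1427 0.0043]
shift [-0.3662 -0.7068  0.009 ] turn 2.2518402782149376e-06
```

View pics/up.png

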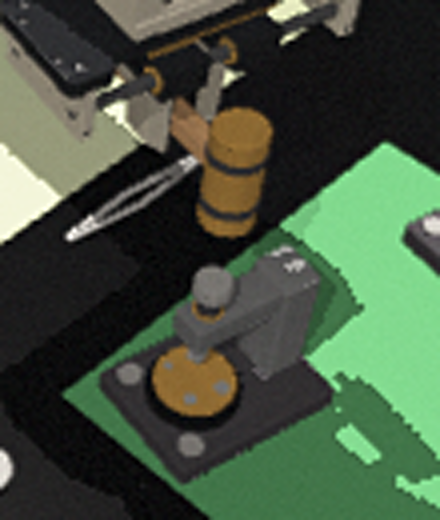

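The punch is back up (cap at crop (213,285)) and the mallet is nearly level in the grip. Carrying back.

```bash
python3 -m jog '[[[-0.02,-0.04,0],0,1],[[-0.06,-0.12,0],0,1],[[-0.11,-0.21,0],0,1],[[-0.16,-0.31,0],0,1],[[-0.22,-0.42,0],0,1],[[-0.27,-0.52,0],0,1],[[-0.31,-0.6,0],0,1],[[-0.345,-0.67,0],0,1],[[-0.366,-0.707,0],0,1],[[-0.366,-0.707,0],0,1],[[-0.366,-0.707,0],0,1],[[-0.366,-0.707,0],0,1]]' 60
python3 - <<'E'
from h import *
shares([.5008,-.2429,.1923],166.4)
E
```

```text
time: 13.15
tool_pos: [0.5008, -0.2419, 0.3692]
tool_rot: [3.141, -0.0, 2.906]
contact_force: [-0.1, -0.2, -2.2]
opening: 0.0137
grip_force: 60.0
shift [-0.0007 -0.0027  0.4423] turn 0.0004208465238463077
```

```bash
python3 -m jog '[[[0,0,0.04],0,1],[[0,0,0.12],0,1],[[0,0,0.21],0,1],[[0,0,0.3],0,1],[[0,0,0.37],0,1],[[0,0,0.41],0,1],[[0,0,0.43],0,1],[[0,0,0.438],0,1],[[0,0,0.442],0,1],[[0,0,0.442],0,1],[[0,0,0.442],0,1]]' 60
```

```text
time: 14.52
tool_pos: [0.5011, -0.2431, 0.193]
tool_rot: [-3.141, 0.001, 2.904]
contact_force: [1.0, 0.4, 0.9]
opening: 0.0132
grip_force: 60.0
```

```bash
python3 -m jog '[[[0,0,0.001],0,1],[[0,0,0.001],0,1],[[0,0,0.001],0,1],[[0,0,0.001],0,0.7],[[0,0,0.001],0,0.5],[[0,0,0.001],0,0.3],[[0,0,0.001],0,0],[[0,0,0.001],0,0],[[0,0,0.001],0,0],[[0,0,0.001],0,0],[[0,0,0.001],0,0],[[0,0,0.001],0,0]]' 4 && python3 -m jog '[[[0,0,0],0,0],[[0,0,0],0,0],[[0,0,-0.05],0,0],[[0,0,-0.15],0,0],[[0,0,-0.3],0,0],[[0,0,-0.4],0,0],[[0.05,0.1,-0.45],0,0],[[0.1,0.22,-0.45],0,0],[[0.16,0.35,-0.45],0,0],[[0.2,0.45,-0.45],0,0],[[0.2,0.45,-0.45],0,0],[[0.2,0.45,-0.45],0,0]]'
python3 - <<'E'
from h import *
im={}
for c in("scene","top"):
    im[c]=cams.read_camera(c)[:,:,::-1]
    print([(np.round(r["position"],4),round(r["confidence"],2)) for r in models.pinpoint("mallet",c)])
M=np.hstack([cv2.resize(im["scene"][180:330,240:340],None,fx=4,fy=4,interpolation=2),cv2.resize(im["top"][90:240,320:420],None,fx=4,fy=4,interpolation=2)])
cv2.imwrite("pics/end.png",M)
E
```

```text
time: 16.02
tool_pos: [0.5008, -0.2429, 0.1919]
tool_rot: [3.142, 0.0, 2.904]
contact_force: [-0.6, -0.7, 0.3]
opening: 0.0917
grip_force: 0.0
time: 17.52
tool_pos: [0.4656, -0.0494, 0.3721]
tool_rot: [-3.141, 0.001, 2.905]
contact_force: [-0.0, 0.2, -0.1]
opening: 0.092
grip_force: 0.0
[(array([ 0.1473, -0.3888,  0.0277]), 0.64), (array([ 0.5572, -0.2592,  0.0017]), 0.57)]
[(array([ 0.1505, -0.3889,  0.0241]), 0.89), (array([ 0.5598, -0.2583,  0.0016]), 0.73)]
```

View pics/end.png

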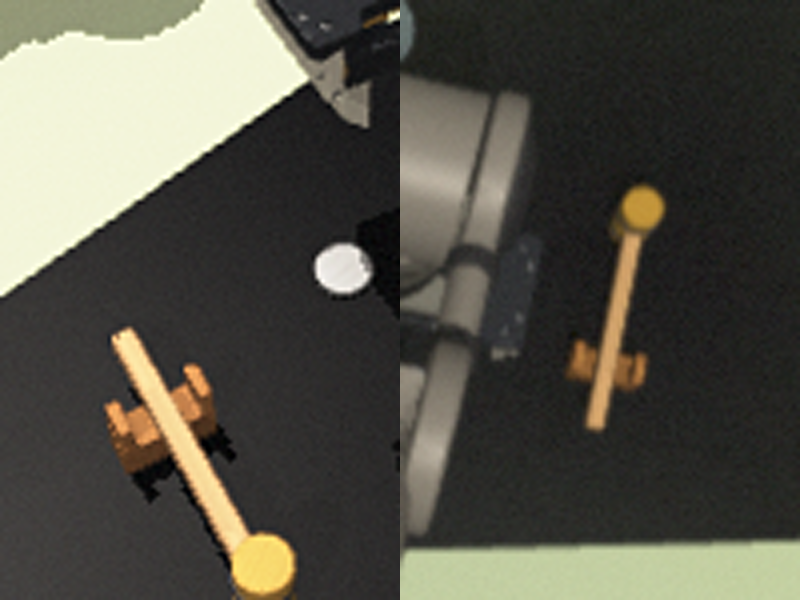

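The mallet stands where it began: head at scene crop (263,567), handle in the notch, gripper clear.

```bash
python3 -c "
from cell import robot
print(robot.hand_in())"
```

```text
the job is handed in; nothing more can be done
None
```

I struck the loaded stand's punch down to its stop with the held mallet, then laid the mallet back in its rest with the punch sprung up, and handed the job in at about 17.6 s; no verdict was returned, and the punch's depth and speed are inferred from wrist force and commanded motion: the blow itself read only about 11 mm, and a short follow-on press took it to the stop.

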